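Stopper the open sample flask

ROBOT

A 6-joint arm with a two-finger parallel gripper is mounted at the origin on a cart in front of the work surface, level with it; the furniture and walls round the work are solid. World frame = base frame: x ahead of the robot, y to its left, z up, the work surface at z = 0. Lengths are in m, angles in rad, forces in N, time in s.
With the tool pointing down it reaches from about 0.275 to 1 m from the base axis. Payload 8.4 kg.
Tool frame: the origin (TCP) lies on the centre line of the jaws, within the pads' length; the fingertips stand 17 mm ahead of it and the grasp point (between the pads) lies 2 mm behind it (bot.tcp_to_tips is the z of the fingertips in the tool frame, in m); z points along the fingers, y is the line along which they close (so a half turn about z gives the same grasp; the last joint's range is limited). The gripper opens to 85 mm and grips with 20 to 120 N. Pads are 22 mm wide; open, the fingers measure 114 mm over their backs; the gripper's body (76 mm by 85 mm) begins 54 mm behind the grasp point. The pads swing forward as they close: fully open they stand 13 mm farther back than shut.
Start: joints at [1.345, 0.353, 1.633, -0, 1.155, -0.002], TCP at [0.139, 0.609, 0.248] pointing down, gripper open.
Joint ranges: [-2.63, 2.63], [-0.92, 2.1], [0.06, 2.66], [-1.3, 4.44], [0, 2.69], [-3.02, 3.02]. Speed limits (rad/s): [2.22, 2.22, 2.79, 3.14, 3.14, 3.14].

INTERFACE

Orientations are given as a unit quaternion [x, y, z, w].
In Python, from workcell import bot, hand, kinematics, get_obs, vision, hand_in gives the robot as it stands. The module is installed in compiled form; this text tells all that it offers. Calls block until the motion is done:
- bot.reach(position, orientation): joint-space move of the TCP to a pose.
- bot.servo_line(position, ori=None, velocity=0.15): straight line of the TCP; ori=None keeps the orientation; velocity is the mean speed in m/s.
- bot.goto_joints(angles): joint-space move.
- hand.move_gripper(opening, strength=None): finger opening in m; strength is the grip in N (None keeps the last); returns when the fingers have stopped.
- bot.dwell(seconds).
- kinematics.solve_ik(position, orientation): joint angles nearest the present ones, or None.
- get_obs(): the state.
- vision.read_camera(name): name is "side" or "top"; returns a dict with "frame" (400x640x3 uint8, red, green, blue), "intrinsics" (3x3 intrinsics, pixels), "dist" ([k1, k2, p1, p2, k3] as OpenCV has them; the pictures are not rectified), "view" (4x4, takes a point from world to camera coordinates). Camera axes: x right, y down, z forward; pixel columns grow to the right and rows downward; lengths in m; the calibration is good to about 2 mm. A picture is of the moment at which its call begins. There is no depth.
A pose or a line that the arm cannot do raises bot.IKError and nothing moves.
- hand_in(): hands the job in; it is judged then, once.
The state is a dict: "time_s": time; "joint_pos": joint angles; "joint_vel": joint speeds; "joint_efforts": joint torques, N m; "position": TCP position; "orientation": TCP orientation; "wrist_force": force on the tool from outside, world axes, zero at the start; "ft_torque": the same for the moment, N m; "gripper_width": finger opening in m; "grip_force": force on a finger pad.
Only numpy, scipy, OpenCV 4.12 (cv2) and the standard library are available. Lean on these libraries where they do the work, as an engineer would, in place of code of your own. Each camera call takes 0.05 s, during which the arm holds its last target. There are 200 camera calls.

TASK

One of the two white sample flasks is still open. Close it with the larger of the two loose grey stoppers: tapered end down in the neck, its flange resting flat on the rim all round, the flask standing upright. Leave the flask that is already closed and the smaller stopper standing where they are.

Things in the scene. Friction and masses are not known exactly. Their poses are not given: they have to be found in the camera images.
- large_stopper_center (a point): The larger loose stopper, grey plastic, 66 mm tall, standing upright on the table on its narrow end. From below: a tapered plug 30 mm long (26 mm diameter at the foot, 44 mm at its top), a flange 60 mm in diameter and 6 mm thick, and a cylindrical knob 30 mm in diameter and 30 mm tall to grip it by. This point is on its axis, half-way up: 33 mm above the foot, 3 mm above the flange's underside, 3 mm below the foot of the knob. z points up along the axis. Mass about 60 g.
- small_stopper_center (a point): The smaller loose stopper, of the same grey plastic and shape but 48 mm tall, flange 36 mm in diameter: too small for the flask (it would fall in). Standing upright on its narrow end. This point is on its axis, half-way up (24 mm above the foot). To be left alone.
- open_flask_mouth (a point): The open white plastic conical flask, loose, standing on the table, about 0.5 kg, 100 mm tall, 92 mm in diameter at the base, with a straight cylindrical neck (outside 56 mm, inside 48 mm in diameter, the top 28 mm of the flask). This point is the centre of its mouth, level with the rim, 100 mm above the table; z points up out of the neck. Hollow below the neck, with nothing inside.
- closed_flask_mouth (a point): The other white flask, of the same shape and size, already closed with a grey stopper like the large one (fast in its neck), 136 mm tall in all. This point is the centre of its rim, 100 mm above the table. To be left alone. The places of the two flasks, and of the two loose stoppers, may be exchanged.
Things that resemble listed ones, but are neither listed nor needed, are in the scene too. Leave any blue look-alike of the part that bears large_stopper_center alone. Leave any orange look-alike of the part that bears small_stopper_center alone.

How it is judged:
By the outcome, as a careful person would: the job done as asked, in the order asked, and still so for the second after the job is handed in, with the robot touching nothing.
It also fails if it takes over 38 s, if anything falls off the work surface, if the arm or the gripper's body presses on something with over 40 N, if the wrist force passes 120 N, or if a joint passes its speed limit or range.

## Working session

There is one attempt and no reset: what is moved stays moved. The work goes in short steps, each a Python script; the robot and the scene stay as the last script left them, time stands still between calls to the robot, and variables do not carry over. Pictures are saved under pics/ and viewed, at most 10 in all, crops included, and the job is handed in when it is done.

```bash
mkdir -p pics; python3 - <<'E'
from workcell import *
import cv2,numpy as np
for n in("side","top"):
    d=vision.read_camera(n);cv2.imwrite(f"pics/{n}0.png",d["frame"][:,:,::-1])
    np.savez(f"{n}0.npz",**{k:np.array(d[k]) for k in("frame","intrinsics","dist","view")})
    print(n,np.round(d["intrinsics"],1).tolist(),d["dist"],np.round(d["view"],3).tolist())
print(get_obs())
E
```

```text
side [[376.6, 0.0, 327.5], [0.0, 376.6, 199.2], [0.0, 0.0, 1.0]] [-0.02871206  0.          0.          0.          0.        ] [[-0.999, 0.045, -0.009, 0.512], [0.032, 0.527, -0.849, 0.062], [-0.033, -0.849, -0.528, 0.935], [0.0, 0.0, 0.0, 1.0]]
top [[371.2, 0.0, 313.8], [0.0, 371.2, 202.4], [0.0, 0.0, 1.0]] [0.01946515 0.         0.         0.         0.        ] [[-0.02, -1.0, -0.008, 0.026], [-0.996, 0.02, -0.085, 0.517], [0.085, 0.007, -0.996, 0.916], [0.0, 0.0, 0.0, 1.0]]
{'time_s': 0.1, 'joint_pos': array([ 1.34461743e+00,  3.53593890e-01,  1.63405348e+00,  2.58626030e-05,
        1.15523692e+00, -2.40836019e-03]), 'joint_vel': array([ 1.12324476e-03, -4.39957369e-04, -2.65550633e-03, -9.88091101e-05,
       -2.22676947e-03, -2.35838407e-03]), 'joint_efforts': array([-6.75103802e-04, -6.06356692e+01, -3.42820144e+01,  7.16656132e-06,
        3.97696989e-03, -3.34274023e-05]), 'position': array([0.13859677, 0.6090131 , 0.24763008]), 'orientation': array([ 1.11657151e-01,  9.93746579e-01, -6.40254608e-04, -8.54023605e-05]), 'wrist_force': array([ 0.87800716, -1.10675428, -0.04294937]), 'ft_torque': array([ 0.00686075, -0.04436524, -0.01527732]), 'grip_force': 0.0, 'gripper_width': 0.08540858378978222}
```

View pics/top0.png

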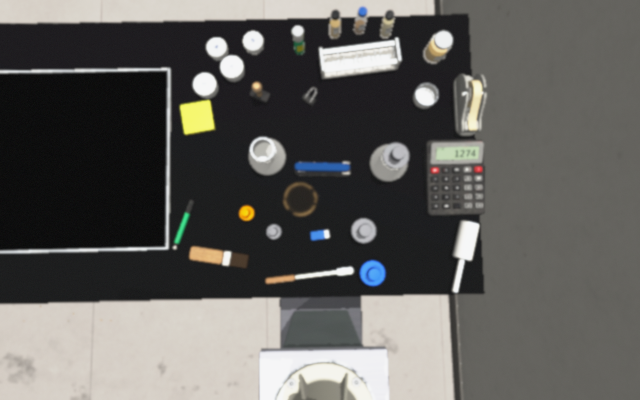

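View pics/side0.png

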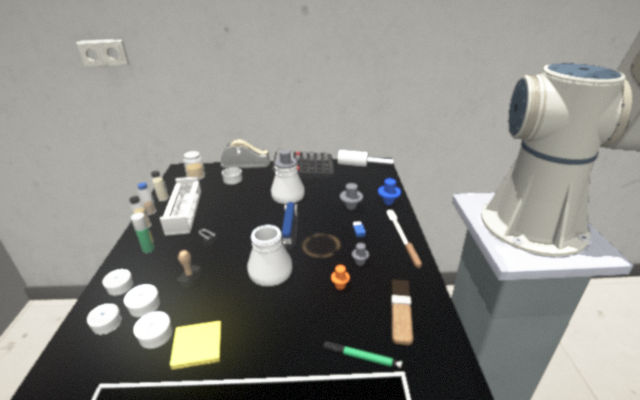

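The top view shows the open flask's mouth near (263,149) and the closed flask near (390,160). The large grey stopper is near (363,231) and the small one near (274,232). The side view agrees: open flask near (267,235), large stopper near (350,190).

```bash
cat >h.py <<'E'
import numpy as np,cv2
def ray(d,uv,z):
    p=cv2.undistortPoints(np.array([[uv]],float),d["intrinsics"],d["dist"])[0,0]
    R,t=d["view"][:3,:3],d["view"][:3,3]; c=-R.T@t; r=R.T@np.array([*p,1]); return c+r*(z-c[2])/r[2]
def proj(d,P):
    R,t=d["view"][:3,:3],d["view"][:3,3]
    return cv2.projectPoints(np.array(P,float).reshape(-1,1,3),cv2.Rodrigues(R)[0],t,d["intrinsics"],d["dist"])[0][:,0]
def circ(c,r,n=24):
    a=np.linspace(0,2*np.pi,n); return np.c_[c[0]+r*np.cos(a),c[1]+r*np.sin(a),np.full(n,c[2])]
E
python3 - <<'E'
from h import *
t=np.load("top0.npz");s=np.load("side0.npz")
def crop(d,u,v,w=24):
    return cv2.resize(d["frame"][v-w:v+w,u-w:u+w,::-1],None,fx=8,fy=8,interpolation=cv2.INTER_NEAREST)
cv2.imwrite("pics/crop1.png",cv2.resize(np.vstack([np.hstack([crop(t,264,152),crop(t,363,231)]),np.hstack([crop(s,268,240),crop(s,350,194)])]),(600,600)))
for n,d,u,v in(("t",t,363,231),("s",s,350,194)):
    g=d["frame"].max(2)[v-24:v+24,u-24:u+24]
    m=(g>60).astype(np.uint8); k,l,st,c=cv2.connectedComponentsWithStats(m)
    i=l[24,24];print(n,st[i],c[i]+[u-24,v-24])
print("stopper top",ray(t,(363.5,231),.036),"side",ray(s,(350.5,189),.036))
print("flask top",ray(t,(263.5,149),.1),"side",ray(s,(267,233.5),.1))
E
```

```text
t [ 11  10  27  27 567] [363.30511464 230.14991182]
s [ 13  12  25  28 455] [350.9010989  195.15824176]
stopper top [ 0.44296705 -0.10583515  0.036     ] side [ 0.44333459 -0.13761767  0.036     ]
flask top [0.63904016 0.13054805 0.1       ] side [0.63736584 0.13528114 0.1       ]
```

View pics/crop1.png

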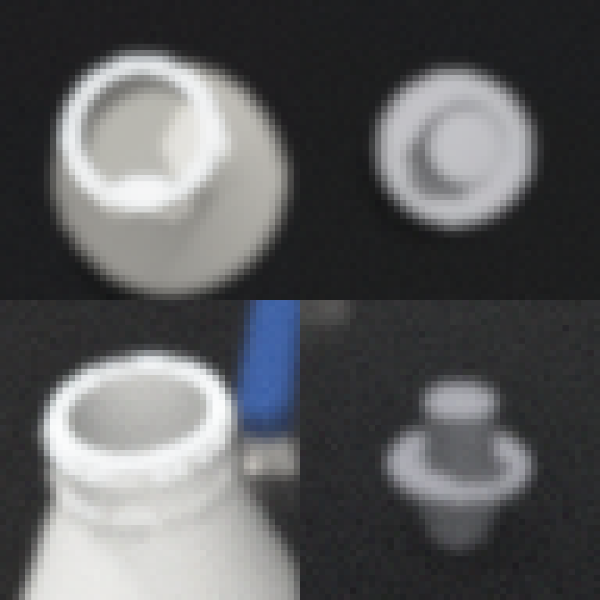

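The crop shows the rim centre at about (261.8,148.6) in the top view and (265.9,234.0) in the side view. The stopper's flange centre is at about (363.3,230.0) in the top view and (350.9,194.8) in the side view.

```bash
python3 - <<'E'
from h import *
from workcell import *
t=np.load("top0.npz");s=np.load("side0.npz")
st=[ray(t,(363.3,230.),.036),ray(s,(350.9,194.8),.036)]
fl=[ray(t,(261.8,148.6),.1),ray(s,(265.9,234.),.1)]
print(st,fl)
S=np.mean(st,0);F=np.mean(fl,0)
ims=[]
for d in(t,s):
    im=cv2.resize(d["frame"][:,:,::-1],None,fx=4,fy=4)
    for c,r in((F,.028),(F,.024),(S,.03),((S[0],S[1],.066),.015)):
        cv2.polylines(im,[np.int32((proj(d,circ(c,r))+.5)*4)],True,(0,0,255),1)
    for c in(F,S):
        u,v=np.int32(proj(d,[c])[0]*4); ims.append(im[v-140:v+140,u-140:u+140])
cv2.imwrite("pics/ov1.png",np.vstack([np.hstack(ims[:2]),np.hstack(ims[2:])]))
# small/other clearances
print("small",ray(t,(274,231),.03),"blue flask-opener",ray(t,(372,273),.036),"usb",ray(t,(320,235),0))
for a in np.radians([-90,-60,-45,-30,0,30,45,60,90]):
    q=[np.cos(a/2),np.sin(a/2),0,0]
    o=[]
    for P in((S[0],S[1],.055),(S[0],S[1],.2),(F[0],F[1],.2),(F[0],F[1],.12)):
        j=kinematics.solve_ik(P,q); o.append(None if j is None else np.round(j,2).tolist())
    print(np.degrees(a),o)
E
```

```text
[array([ 0.44543794, -0.10541958,  0.036     ]), array([ 0.44519799, -0.10740546,  0.036     ])] [array([0.64007655, 0.13452921, 0.1       ]), array([0.6394004 , 0.13680708, 0.1       ])]
small [0.44740837 0.11605569 0.03      ] blue flask-opener [ 0.34029942 -0.12331761  0.036     ] usb [0.43511287 0.00146978 0.        ]
-90.0 [[-0.24, 0.4, 2.13, -0.0, 0.62, 2.9], [-0.24, 0.15, 2.03, -0.0, 0.96, 2.9], [0.21, 0.44, 1.61, -0.0, 1.09, -2.93], [0.21, 0.53, 1.67, -0.0, 0.94, -2.93]]
-59.99999999999999 [[-0.24, 0.4, 2.13, -0.0, 0.62, 2.38], [-0.24, 0.15, 2.03, -0.0, 0.96, 2.38], [0.21, 0.44, 1.61, -0.0, 1.09, 2.82], [0.21, 0.53, 1.67, -0.0, 0.94, 2.82]]
-45.0 [[-0.24, 0.4, 2.13, -0.0, 0.62, 2.12], [-0.24, 0.15, 2.03, -0.0, 0.96, 2.12], [0.21, 0.44, 1.61, -0.0, 1.09, 2.56], [0.21, 0.53, 1.67, -0.0, 0.94, 2.56]]
-29.999999999999996 [[-0.24, 0.4, 2.13, -0.0, 0.62, 1.86], [-0.24, 0.15, 2.03, -0.0, 0.96, 1.86], [0.21, 0.44, 1.61, -0.0, 1.09, 2.3], [0.21, 0.53, 1.67, -0.0, 0.94, 2.3]]
0.0 [[-0.24, 0.4, 2.13, -0.0, 0.62, 1.33], [-0.24, 0.15, 2.03, -0.0, 0.96, 1.33], [0.21, 0.44, 1.61, -0.0, 1.09, 1.78], [0.21, 0.53, 1.67, -0.0, 0.94, 1.78]]
29.999999999999996 [[-0.24, 0.4, 2.13, -0.0, 0.62, 0.81], [-0.24, 0.15, 2.03, -0.0, 0.96, 0.81], [0.21, 0.44, 1.61, -0.0, 1.09, 1.25], [0.21, 0.53, 1.67, -0.0, 0.94, 1.25]]
45.0 [[-0.24, 0.4, 2.13, -0.0, 0.62, 0.55], [-0.24, 0.15, 2.03, -0.0, 0.96, 0.55], [0.21, 0.44, 1.61, -0.0, 1.09, 0.99], [0.21, 0.53, 1.67, -0.0, 0.94, 0.99]]
59.99999999999999 [[-0.24, 0.4, 2.13, -0.0, 0.62, 0.29], [-0.24, 0.15, 2.03, -0.0, 0.96, 0.29], [0.21, 0.44, 1.61, -0.0, 1.09, 0.73], [0.21, 0.53, 1.67, -0.0, 0.94, 0.73]]
90.0 [[-0.24, 0.4, 2.13, -0.0, 0.62, -0.24], [-0.24, 0.15, 2.03, -0.0, 0.96, -0.24], [0.21, 0.44, 1.61, -0.0, 1.09, 0.21], [0.21, 0.53, 1.67, -0.0, 0.94, 0.21]]
```

View pics/ov1.png

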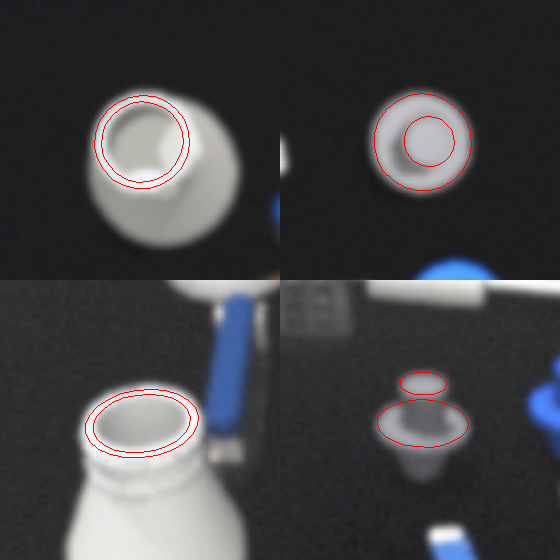

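Both views agree to about 2 mm, and the drawn circles fit. The stopper is at (0.4453,-0.1064) and the mouth at (0.6397,0.1357). Next I grasp the stopper.

```bash
python3 - <<'E'
from h import *
from workcell import *
S=(.4453,-.1064);q=[1,0,0,0]
print(bot.tcp_to_tips)
bot.reach([*S,.2],q); hand.move_gripper(.06,30)
bot.servo_line([*S,.058])
o=get_obs();print(o["position"],o["wrist_force"],o["time_s"])
hand.move_gripper(0.0,40)
o=get_obs();print(o["gripper_width"],o["grip_force"],o["wrist_force"])
bot.servo_line([*S,.22],velocity=.2)
bot.dwell(.2)
o=get_obs();print(o["gripper_width"],o["grip_force"],o["position"],o["time_s"])
d=vision.read_camera("side");t=vision.read_camera("top")
u,v=np.int32(proj(d,[[*S,.2]])[0]);a,b=np.int32(proj(t,[[*S,.2]])[0]);print(u,v,a,b)
c=lambda im,u,v:cv2.resize(im[max(v-40,0):max(v-40,0)+90,u-45:u+45,::-1],None,fx=4,fy=4)
cv2.imwrite("pics/g1.png",np.hstack([c(d["frame"],u,v),c(t["frame"],a,b)]))
E
```

```text
0.017
[ 0.44580759 -0.10654212  0.05855986] [-0.67054925  0.25686525 -0.97102364] 4.325
0.028536068285792526 39.14712487952784 [-0.61625576 -1.05875805  6.13948807]
0.028817824370275934 39.4575564349725 [ 0.44469691 -0.1062556   0.21892649] 5.8667
352 136 373 229
```

View pics/g1.png

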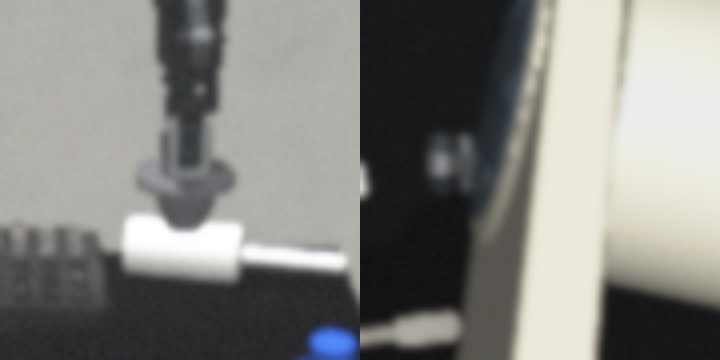

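The stopper is held upright, with its flange centred near side pixel (353,140). Next I move above the flask and compare flange and rim in the same views.

```bash
python3 - <<'E'
from h import *
from workcell import *
F=(.6397,.1357)
bot.servo_line([*F,.22],velocity=.2); bot.servo_line([*F,.185],velocity=.1); bot.dwell(.3)
o=get_obs();print(o["position"],o["gripper_width"],o["time_s"],o["orientation"])
P=o["position"]
d=vision.read_camera("side");t=vision.read_camera("top")
c=[]
for n,e in(("side",d),("top",t)):
    np.savez(f"{n}1.npz",**{k:np.array(e[k]) for k in("frame","intrinsics","dist","view")})
    im=cv2.resize(e["frame"][:,:,::-1],None,fx=5,fy=5)
    raw=im.copy()
    for r,z in((.028,.1),(.03,P[2]-.022)):
        C=(*F,z) if z==.1 else (P[0],P[1],z)
        cv2.polylines(im,[np.int32((proj(e,circ(C,r))+.5)*5)],True,(0,0,255),1)
    u,v=np.int32(proj(e,[[*F,.13]])[0]*5);print(n,u-200,v-150)
    c.append(np.hstack([x[v-150:v+150,u-200:u+200] for x in(raw,im)]))
cv2.imwrite("pics/a1.png",np.vstack(c))
E
```

```text
[0.64001356 0.13577731 0.18557371] 0.02863288305287735 8.4667 [ 9.99999887e-01  2.58497443e-05  4.65525404e-04 -9.61216947e-05]
side 1121 956
top 1096 578
```

View pics/a1.png

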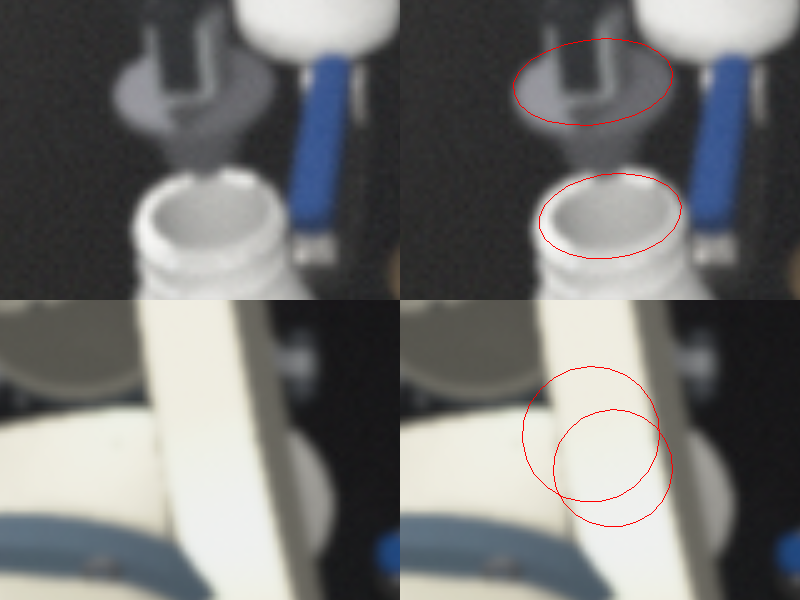

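In the side view, flange (194,~82) and rim (211,215) both match the predicted circles to under 1 mm. The arm hides the flask in the top view. I descend with force checks.

```bash
python3 - <<'E'
from h import *
from workcell import *
F=(.6397,.1357)
b=get_obs()["wrist_force"]
def step(z,v): bot.servo_line([*F,z],velocity=v); bot.dwell(.05); return get_obs()["wrist_force"]-b
for z in [.165,.150,.142,.138,.135,.133]+list(np.arange(.132,.122,-.001)):
    f=step(z,.06 if z>.133 else .02); print(round(z,4),np.round(f,1),round(get_obs()["position"][2],4))
    if np.linalg.norm(f)>5: break
print(get_obs()["time_s"])
d=vision.read_camera("side")
u,v=np.int32(proj(d,[[*F,.12]])[0])
cv2.imwrite("pics/s1.png",cv2.resize(d["frame"][v-35:v+35,u-45:u+45,::-1],None,fx=6,fy=6))
E
```

```text
0.165 [ 0.2 -0.8  0.4] 0.1648
0.15 [ 0.1 -0.6 -0.8] 0.1498
0.142 [-0.1 -0.6  0.2] 0.1418
0.138 [-1.  -0.6  0.7] 0.1379
0.135 [ 0.4 -0.6 -0.4] 0.1349
0.133 [ 0.6 -1.4  0.3] 0.133
0.132 [ 1.2 -1.7  0.7] 0.1321
0.131 [ 0.6 -3.7  1.9] 0.1311
0.13 [ 1.6 -3.   2.3] 0.13
0.129 [ 2.1 -5.2  3.7] 0.1292
11.9833
```

View pics/s1.png

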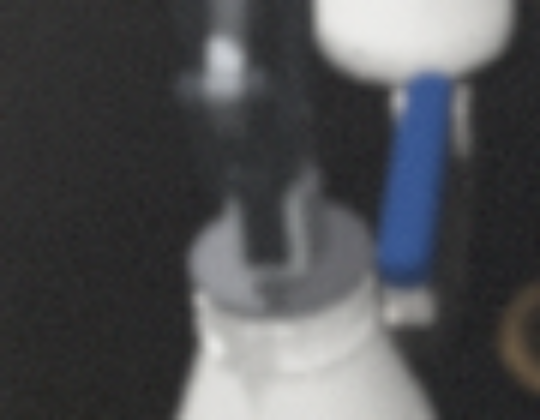

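The flange (about 280,270 in the crop) is almost on the rim. The −y force says the taper rubs on the +y side, so I shift to −y and finish.

```bash
python3 - <<'E'
from h import *
from workcell import *
F=np.array([.6397,.1357])
def step(p,z,v=.02): bot.servo_line([*p,z],velocity=v); bot.dwell(.1); o=get_obs(); print(np.round(p,4),round(z,4),np.round(o["wrist_force"],1),round(o["position"][2],4)); return o["wrist_force"]
F=F+[.0004,-.0012]; f=step(F,.1292); z=.1292
for i in range(7):
    if f[2]>8: break
    if np.linalg.norm(f[:2])>3: F=F+.0002*f[:2]
    z-=.0007; f=step(F,z)
o=get_obs();print(o["time_s"],o["ft_torque"])
d=vision.read_camera("side")
u,v=np.int32(proj(d,[[*F,.12]])[0])
cv2.imwrite("pics/s2.png",cv2.resize(d["frame"][v-35:v+35,u-45:u+45,::-1],None,fx=6,fy=6))
E
```

```text
[0.6401 0.1345] 0.1292 [ 1.1 -2.6  0.3] 0.129
[0.6401 0.1345] 0.1285 [-0.3 -2.8  6.5] 0.1289
[0.6401 0.1345] 0.1278 [-2.8 -3.1 10.8] 0.1289
13.0833 [-0.43941291  0.44645079  0.01521977]
```

A hard stop at z≈0.1289 matches the expected seated height of 0.1285. I release and retract.

```bash
python3 - <<'E'
from h import *
from workcell import *
F=[.6401,.1345]
bot.servo_line([*F,.129],velocity=.02)
hand.move_gripper(.06)
bot.servo_line([*F,.23],velocity=.15)
bot.reach([.35,.35,.3],[1,0,0,0]); bot.dwell(.3)
print(get_obs()["time_s"])
c=[]
for n in("side","top"):
    d=vision.read_camera(n)
    im=cv2.resize(d["frame"][:,:,::-1],None,fx=6,fy=6);raw=im.copy()
    for r,z in((.03,.106),(.015,.136)):
        cv2.polylines(im,[np.int32((proj(d,circ((*F,z),r))+.5)*6)],True,(0,0,255),1)
    u,v=np.int32(proj(d,[[*F,.1]])[0]*6)
    c.append(np.hstack([x[v-150:v+150,u-200:u+200] for x in(raw,im)]))
    cv2.imwrite(f"pics/full_{n}.png",d["frame"][:,:,::-1])
cv2.imwrite("pics/f1.png",np.vstack(c))
E
```

```text
16.2917
```

View pics/f1.png

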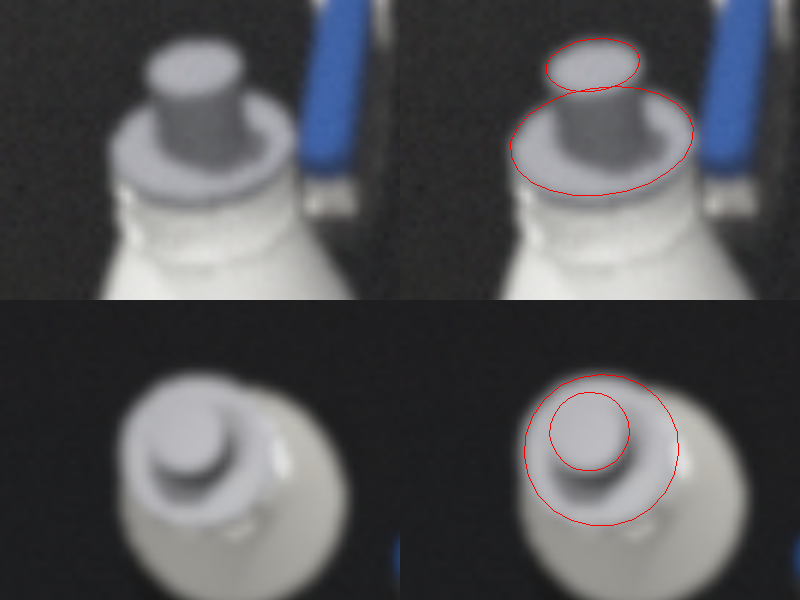

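The flange (side crop ~203,145) and knob top (~195,68) lie on the circles drawn for a flat, seated stopper. The top view agrees to about 1 mm, and the flask is upright.

```bash
python3 -c "
from workcell import *
print(hand_in())"
```

```text
the job is handed in; nothing more can be done
None
```

I closed the open flask with the larger grey stopper and handed the job in at about 16 s; in both camera views its flange sits flat on the rim and the flask stands upright.

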